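# Feel along the edge of a bent rail

## Task

The glued-up curved rail lies on the bench and its outer edge must be felt for bumps and glue runs: beginning at the end with the round tenon, run your fingertips lightly along the whole outward-bulging side face to the plain square-cut end, then take the hand away. The rail is not clamped: touch it so gently that it stays where it lies, never grip or lift it, and leave the pencil, the pine block and the wax tin beside it alone.

Things in the scene. Friction and masses are not known exactly. Their poses are not given: they have to be found in the camera images.
- rail: Loose curved rail of five bent wood strips, about 0.9 kg, flat on the bench, not clamped: slides if pushed with a few N. From above an arc 45 mm wide, 280 mm from end to end; 40 mm high, upright sides; outer (bulging) face radius 250 mm, inner 205 mm. Origin: underside, middle of width and length; z up; -x points out of the bulging face's middle; +y toward the tenon end.
- arc_centre (a point): Centre of the rail's arcs at bench height, an empty point on the hollow side, at x = +0.2275, y = 0 in the rail's frame. Outer face at angle t: x = 0.2275 - 0.25 cos t, y = 0.25 sin t, with t from +0.594 rad (tenon end) to -0.594 (square end).
- tenon_end (a point): Where the outer face ends beside the round tenon, half way up the face (20 mm above the bench). The stroke begins here. The tenon, 22 mm thick and 36 mm long, stands out of the rail's end along the arc's tangent, its axis 20 mm above the bench.
- square_end (a point): Where the outer face ends at the plain square-cut end (no tenon), half way up the face, 20 mm above the bench. The stroke finishes here.
- pencil: Loose flat carpenter's pencil, 14 x 172 x 10 mm, lying on the bulging side, its middle about 100 mm clear of the face. Origin: centre of its underside, length along its y. Leave alone.
- pine_block: Loose pine offcut, 45 x 110 x 38 mm, lying on the hollow side. Origin: centre of its underside, length along its y. Leave alone.
- wax_tin: Loose round tin, 70 mm across, 45 mm high, standing on the hollow side toward the tenon end. Origin: centre of its underside. Leave alone.

How it is judged:
By the outcome, as a careful person would: the job done as asked, in the order asked, and still so for the second after the job is handed in, with the robot touching nothing.
It also fails if it takes over 61 s, if anything falls off the work surface, if the arm or the gripper's body presses on something with over 40 N, if the wrist force passes 120 N, or if a joint passes its speed limit or range.

## Robot

A 7-joint arm with a two-finger parallel gripper is mounted at the origin on a cart in front of the work surface, level with it; the furniture and walls round the work are solid. World frame = base frame: x ahead of the robot, y to its left, z up, the work surface at z = 0. Lengths are in m, angles in degrees, forces in N, time in s.
With the tool pointing down it reaches from about 0.35 to 0.9 m from the base axis. Payload 7.2 kg.
Tool frame: the origin (TCP) lies between the finger pads, 19 mm behind the fingertips; this is the grasp point; z points along the fingers, y is the line along which they close (so a half turn about z gives the same grasp; the last joint's range is limited). The gripper opens to 85 mm and grips with 20 to 120 N. Pads are 22 mm wide; open, the fingers measure 114 mm over their backs; the gripper's body (76 mm by 85 mm) begins 54 mm behind the grasp point. The pads swing forward as they close: fully open they stand 13 mm farther back than shut.
Start: joints at [63.759, 23.554, -0.728, 91.456, 0.321, 64.991, -4.71], TCP at [0.237, -0.578, 0.25] pointing down, gripper open.
Joint ranges: [-169.25, 169.25], [-16.82, 113.86], [-84.01, 82.57], [7.8, 145.47], [-59.2, 239.2], [7.22, 106.19], [-163.78, 163.78]. Speed limits (degrees/s): [136.94, 136.94, 172.46, 172.46, 180, 180, 180].

## Interface

Orientations are given as a 3x3 rotation matrix whose columns are the frame's x, y, z axes.
In Python, from workcell import arm gives the robot as it stands. The module is installed in compiled form; this text tells all that it offers.
- The arm moves only by the tool jog_arm, never from a script. Its argument "series" is a list of rows, each a list of 2 entries, a list of its own where there are three numbers: the shift along the tool's x, y, z in cm, then the turn, a rotation vector about the tool's x, y, z in degrees. A call has 1 to 20 rows; each row shifts and turns the commanded pose from where the row before left it, along the tool's axes as they then stand; what a row does not reach is not made up. A row lasts 1/10 s, in which the tool goes at most 50 mm and 8.59 degrees, less where a joint would pass 70% of its speed; a pose out of reach is approached as far as the arm can. A call with a gripper value outside its range is refused whole. "fingers" is the opening, from 0 (shut) to 1 (fully open), set as the call begins (left out, the last holds). The fingers move at their own pace and stop on an object; "force" is the grip in N (left out, the last holds). Time passes only in rows, so rows that do not move let the fingers close. It gives the time, the measured TCP pose, the force, the opening and the grip force at its end, in the units of the state.
- arm.read_state(): the state, without advancing time (a new reading comes with each control period).
- arm.capture(name): name is "scene" or "top"; returns the picture (400x640x3 uint8, red, green, blue); there is no depth.
- arm.calibration(name): a dict with "fovy" (degrees; the focal length in pixels is half the picture's height over the tangent of half this angle, whatever the lens; pixels are square), "cx", "cy" (the principal point, pixels), "R" (3x3) and "t" (3): a world point X has camera coordinates R X + t. Camera axes: x right, y down, z forward; pixel columns grow to the right and rows downward; lengths in m; the calibration is good to about 2 mm. A picture is of the moment at which its call begins. calibration takes no time and is no camera call.
- arm.job_done(): hands the job in; it is judged then, once.
The state is a dict: "time_s": time; "qpos": joint angles; "dq": joint speeds; "joint_torque": joint torques, N m; "tool_pos": TCP position; "eef_rot": TCP orientation; "wrist_force": force on the tool from outside, world axes, zero at the start; "ft_torque": the same for the moment, N m; "finger_gap": finger opening in m; "finger_force": force on a finger pad.
Only numpy, scipy, OpenCV 4.12 (cv2) and the standard library are available. Lean on these libraries where they do the work, as an engineer would, in place of code of your own. Each camera call takes 0.05 s, during which the arm holds its last target. There are 200 camera calls.

## Working session

There is one attempt and no reset: what is moved stays moved. The work goes in short steps, Python scripts to look and compute and a tool call to move; the robot and the scene stay as the last step left them, time stands still between calls to the robot, and variables do not carry over. Pictures are saved under pics/ and viewed, at most 10 in all, crops included, and the job is handed in when it is done.

Besides the shell and the picture viewer there is one more tool, called after "Request:" as a command line: name --argument value ..., lists and objects as JSON in quotes. jog_arm: Moves the arm, as the interface text tells. Its arguments: {"type":"object","properties":{"series":{"type":"array","items":{"type":"array"}},"fingers":{"type":"number"},"force":{"type":"number"}},"required":["series"]}

```bash
mkdir -p pics; python3 - <<'E'
from workcell import arm
import cv2,numpy as np
for n in("top","scene"):
    cv2.imwrite(f"pics/{n}0.png",arm.capture(n)[:,:,::-1]); c=arm.calibration(n); print(n,c)
s=arm.read_state(); print({k:np.round(v,3).tolist() for k,v in s.items()})
E
```

```text
top {'fovy': 52.26211436916062, 'cx': 318.91976728972696, 'cy': 204.62207209867967, 'R': array([[ 0.02732271, -0.9994803 ,  0.01710545],
       [-0.99641471, -0.02860159, -0.07962211],
       [ 0.08006998, -0.01486863, -0.99667834]]), 't': array([0.00268596, 0.58561882, 0.90608344])}
scene {'fovy': 43.969137237954726, 'cx': 323.941816937154, 'cy': 190.23167381065284, 'R': array([[ 0.57573072, -0.81763124, -0.0036469 ],
       [-0.49193917, -0.34282681, -0.80029097],
       [ 0.65309264,  0.46254614, -0.59960076]]), 't': array([-0.32804486,  0.35125051,  0.58332634])}
{'time_s': 0.1, 'qpos': [63.758, 23.595, -0.727, 91.499, 0.322, 64.991, -4.71], 'dq': [-0.054, -0.041, -0.136, -0.173, -0.019, -0.049, 0.031], 'joint_torque': [0.003, -60.183, 0.685, -30.009, 0.014, 0.007, -0.0], 'tool_pos': [0.237, -0.578, 0.249], 'eef_rot': [[0.925, 0.38, -0.001], [0.38, -0.925, 0.001], [-0.0, -0.001, -1.0]], 'wrist_force': [0.64, 0.264, -0.757], 'ft_torque': [0.024, -0.036, -0.043], 'finger_force': 0.0, 'finger_gap': 0.085}
```

View pics/top0.png

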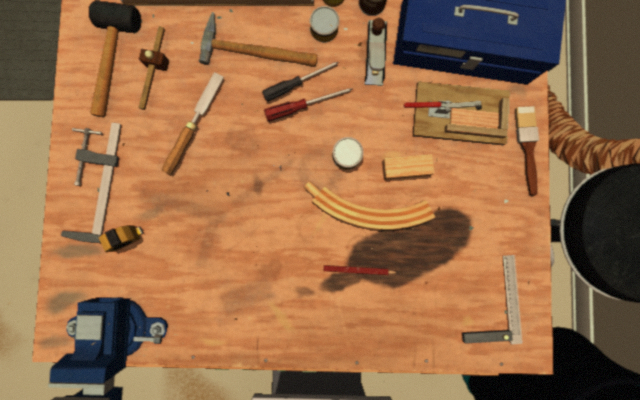

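View pics/scene0.png

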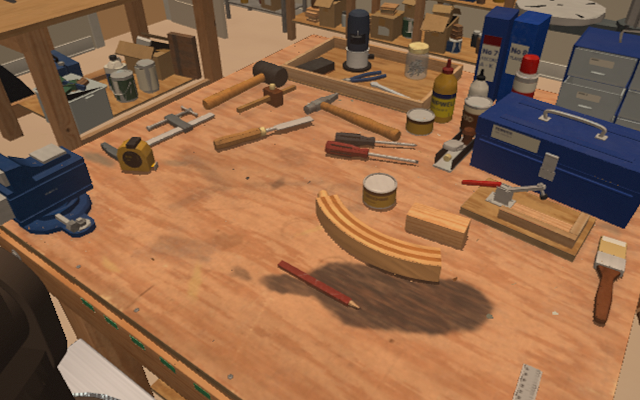

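The top view shows the rail bulging toward the robot (down in the picture). The tenon is at the left (310,187), the square end at about (434,213) and the pencil at about (358,270). The tin (348,153) and the block (409,166) are on the hollow side. I'll enlarge both views to measure.

```bash
python3 - <<'E'
import cv2
a=cv2.imread("pics/top0.png")[170:290,295:455]; cv2.imwrite("pics/topc.png",cv2.resize(a,None,fx=5,fy=5,interpolation=cv2.INTER_CUBIC))
a=cv2.imread("pics/scene0.png")[180:320,270:450]; cv2.imwrite("pics/scc.png",cv2.resize(a,None,fx=4,fy=4,interpolation=cv2.INTER_CUBIC))
E
```

```text
(no output)
```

View pics/topc.png

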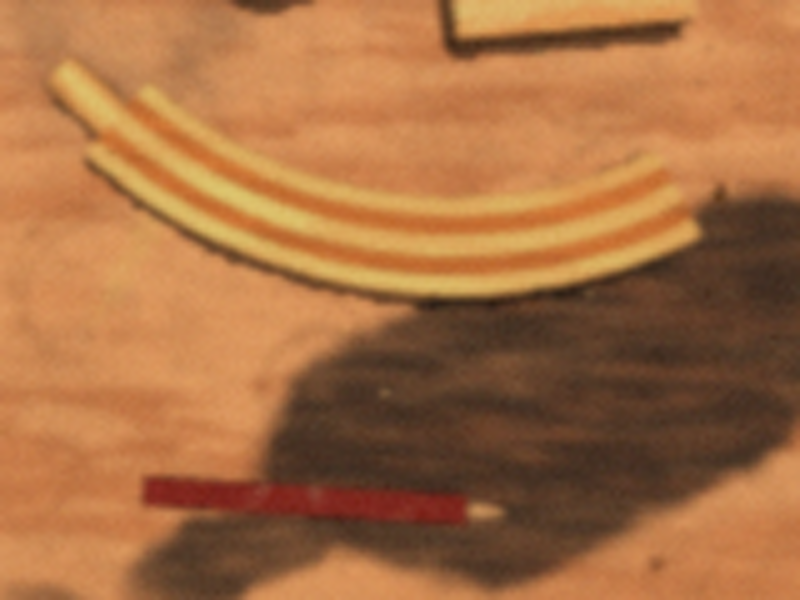

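View pics/scc.png

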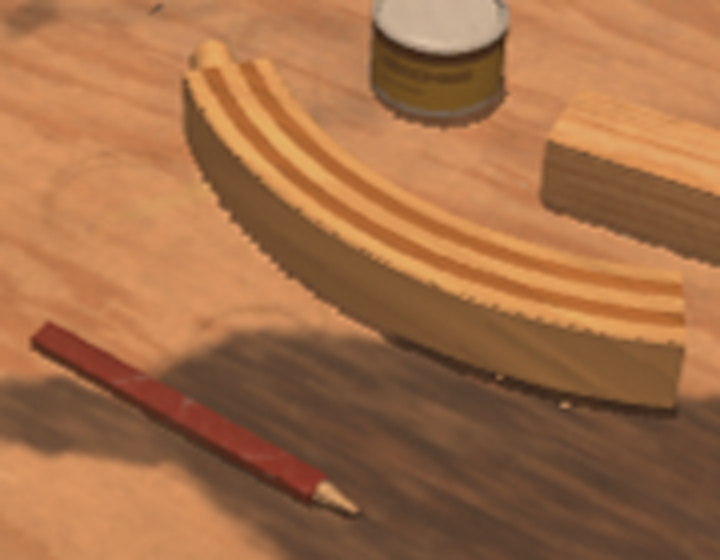

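Reading off the crops:
- **Top crop, rail:** outer top corners at (90,152) by the tenon and (700,236) at the square end. Inner corners at (148,87) and (658,153), lowest bulge at (440,298).
- **Top crop, pencil:** spans (145,490) to (503,512).
- **Scene crop:** outer top corners at (187,75) and (684,345), square-end bottom at (674,409), inner square corner at (683,273).

```bash
cat > h.py <<'E'
from workcell import arm
import numpy as np
def proj(n,X):
    c=arm.calibration(n); f=200/np.tan(np.radians(c["fovy"]/2)); p=np.asarray(X)@c["R"].T+c["t"]
    return np.stack([f*p[...,0]/p[...,2]+c["cx"],f*p[...,1]/p[...,2]+c["cy"]],-1)
def back(n,uv,z):
    c=arm.calibration(n); f=200/np.tan(np.radians(c["fovy"]/2)); C=-c["R"].T@c["t"]
    d=c["R"].T@np.array([(uv[0]-c["cx"])/f,(uv[1]-c["cy"])/f,1]); return C+d*(z-C[2])/d[2]
E
python3 - <<'E'
from h import *
from scipy.optimize import least_squares
T=lambda u,v:np.array([295+(u+.5)/5-.5,170+(v+.5)/5-.5])
S=lambda u,v:np.array([270+(u+.5)/4-.5,180+(v+.5)/4-.5])
a=.594
obs=[("top",T(90,152),a,.25,.04),("top",T(700,236),-a,.25,.04),("top",T(148,87),a,.205,.04),("top",T(658,153),-a,.205,.04),
("scene",S(187,75),a,.25,.04),("scene",S(684,345),-a,.25,.04),("scene",S(674,409),-a,.25,0),("scene",S(683,273),-a,.205,.04),("scene",S(262,60),a,.205,.04)]
def w(p,t,r,z): # p: centre x,y, yaw
    x,y=-r*np.cos(t),r*np.sin(t); c,s=np.cos(p[2]),np.sin(p[2]); return np.array([p[0]+c*x-s*y,p[1]+s*x+c*y,z])
def res(p,sel=("top","scene")):
    return np.concatenate([proj(n,w(p,t,r,z))-uv for n,uv,t,r,z in obs if n in sel])
for sel in (("top",),("scene",),("top","scene")):
    q=least_squares(res,[.7,0,0],args=(sel,),loss="soft_l1"); print(sel,np.round(q.x,4),np.degrees(q.x[2]),np.round(res(q.x,sel),1))
    for t in(a,0,-a): print(w(q.x,t,.25,.02).round(4))
print("bulge lowest pix",proj("top",np.array([w(q.x,t,.25,.04) for t in np.linspace(-.4,.4,81)]))[:,1].max(),T(440,298))
for uv in((145,478),(503,512),(145,504)): print("pencil",back("top",T(*uv),.01).round(4))
s=arm.read_state(); R=s["eef_rot"]; print(np.degrees(np.arctan2(R[1,0],R[0,0])))
E
```

```text
('top',) [ 0.7833 -0.1248 -0.1051] -6.019612901574911 [-1.1  0.9  0.5  0.7  0.7 -1.  -0.3 -0.6]
[0.5919 0.0361 0.02  ]
[ 0.5346 -0.0986  0.02  ]
[ 0.5625 -0.2422  0.02  ]
('scene',) [ 0.7836 -0.1226 -0.0998] -5.716169552857911 [-1.8 -0.2  0.8  0.1  0.   0.8 -0.8 -0.7  1.7 -0.1]
[0.5914 0.0373 0.02  ]
[ 0.5349 -0.0977  0.02  ]
[ 0.5635 -0.2411  0.02  ]
('top', 'scene') [ 0.7835 -0.1238 -0.1032] -5.910907686316305 [-1.4  0.9  0.3  0.4  0.3 -1.  -0.6 -0.8 -1.4 -0.2  0.9  0.4  0.1  1.1
 -0.6 -0.4  2.1 -0.1]
[0.5918 0.0368 0.02  ]
[ 0.5348 -0.098   0.02  ]
[ 0.563  -0.2416  0.02  ]
bulge lowest pix 229.00545087742373 [382.6 229.2]
pencil [0.4478 0.0044 0.01  ]
pencil [ 0.4367 -0.1599  0.01  ]
pencil [0.4361 0.0041 0.01  ]
22.33461368801683
```

Both cameras agree to about 1 mm: arc centre (0.7835, -0.1238), yaw -5.9°. First I'll shut the fingers and move above the tenon end, then turn and tilt so the tips lead.

Request:
jog_arm --series '[[[3.0,-2.66,0.55],[0,0,0]],[[3.0,-2.66,0.55],[0,0,0]],[[3.0,-2.66,0.55],[0,0,0]],[[3.0,-2.66,0.55],[0,0,0]],[[3.0,-2.66,0.55],[0,0,0]],[[3.0,-2.66,0.55],[0,0,0]],[[3.0,-2.66,0.55],[0,0,0]],[[3.0,-2.66,0.55],[0,0,0]],[[3.0,-2.66,0.55],[0,0,0]],[[3.0,-2.66,0.55],[0,0,0]],[[3.0,-2.66,0.55],[0,0,0]],[[3.0,-2.66,0.55],[0,0,0]],[[3.0,-2.66,0.55],[0,0,0]],[[3.0,-2.66,0.55],[0,0,0]],[[3.0,-2.66,0.55],[0,0,0]],[[3.0,-2.66,0.55],[0,0,0]],[[3.0,-2.66,0.55],[0,0,0]],[[3.0,-2.66,0.55],[0,0,0]]]' --fingers 0 --force 20

```text
time_s: 1.9
tool_pos: [0.5553, 0.0714, 0.1504]
eef_rot: [[0.925, 0.38, -0.001], [0.38, -0.925, -0.0], [-0.001, -0.0, -1.0]]
wrist_force: [0.8, 0.0, -0.1]
finger_gap: -0.0001
finger_force: 0.0
```

Request:
jog_arm --series '[[[0,0,0],[0,0,6.26]],[[0,0,0],[0,0,6.26]],[[0,0,0],[0,0,6.26]],[[0,0,0],[0,0,6.26]],[[0,0,0],[0,0,6.26]],[[0,0,0],[0,0,6.26]],[[0,0,0],[0,0,6.26]],[[0,0,0],[0,0,6.26]],[[0,0,0],[0,0,6.26]],[[0,0,0],[0,0,6.26]],[[0,0,0],[0,5,0]],[[0,0,0],[0,5,0]],[[0,0,0],[0,5,0]],[[0,0,0],[0,0,0]],[[0,0,0],[0,0,0]],[[0,0,0],[0,0,0]]]'

```text
time_s: 3.5
tool_pos: [0.5556, 0.0691, 0.1512]
eef_rot: [[0.734, -0.65, 0.196], [-0.628, -0.76, -0.167], [0.258, -0.001, -0.966]]
wrist_force: [0.5, -1.0, -0.6]
finger_gap: -0.0001
finger_force: 0.0
```

```bash
cat >> h.py <<'E'
def rep(p=(.7835,-.1238),tau=15):
    s=arm.read_state(); R=s["eef_rot"]; x=s["tool_pos"]; C=np.array(p)
    y=R[:,1]; h=np.degrees(np.arctan2(y[0],-y[1])); n=np.array([np.cos(np.radians(h)),np.sin(np.radians(h))])
    d=C-x[:2]; print("t",s["time_s"],"pos",x.round(4),"heading",round(h,2),"tilt",np.degrees(np.arcsin(R[2,0])).round(2),"roll",np.degrees(np.arcsin(y[2])).round(2))
    print("rho",np.hypot(*d).round(4),"dir to C",np.degrees(np.arctan2(d[1],d[0])).round(2),"gap",s["finger_gap"],"F n,t,z",(s["wrist_force"][:2]@n).round(2),(s["wrist_force"][:2]@y[:2]).round(2),s["wrist_force"][2].round(2))
E
python3 -c "
from h import *
rep(); rep(); print(arm.read_state()['qpos'])"
```

```text
t 3.5 pos [0.5556 0.0691 0.1512] heading -40.52 tilt 14.93 roll -0.05
rho 0.2986 dir to C -40.25 gap -6.177528863897498e-05 F n,t,z 1.0 0.46 -0.63
t 3.5 pos [0.5556 0.0691 0.1512] heading -40.52 tilt 14.93 roll -0.05
rho 0.2986 dir to C -40.25 gap -6.177528863897498e-05 F n,t,z 1.0 0.46 -0.63
[ -22.24557572   19.53255156    3.08583534  114.72656087   18.74285106
   39.65562043 -163.78069339]
```

Request:
jog_arm --series '[[[0,0,0],[0.39,0,-1.45]],[[0,0,0],[0.39,0,-1.45]],[[-0.15,0,0.56],[0,0,0]],[[-0.3,0,1.12],[0,0,0]],[[-0.3,0,1.12],[0,0,0]],[[-0.3,0,1.12],[0,0,0]],[[-0.3,0,1.12],[0,0,0]],[[-0.3,0,1.12],[0,0,0]],[[-0.3,0,1.12],[0,0,0]],[[-0.3,0,1.12],[0,0,0]],[[-0.3,0,1.12],[0,0,0]],[[-0.3,0,1.12],[0,0,0]],[[-0.15,0,0.56],[0,0,0]],[[0,0,0],[0,0,0]],[[0,0,0],[0,0,0]]]'

```text
time_s: 5.0
tool_pos: [0.5552, 0.0699, 0.0351]
eef_rot: [[0.769, -0.605, 0.206], [-0.585, -0.796, -0.157], [0.259, 0.0, -0.966]]
wrist_force: [0.3, -1.2, -0.7]
finger_gap: 0.0
finger_force: 0.0
```

```bash
python3 -c "
from h import *
import cv2
rep(); print(arm.read_state()['qpos'])
a=arm.capture('scene')[:,:,::-1][160:300,270:450]; cv2.imwrite('pics/s1.png',cv2.resize(a,None,fx=4,fy=4)); rep()"
```

```text
t 5.0 pos [0.5552 0.0699 0.0351] heading -37.26 tilt 15.01 roll 0.0
rho 0.2995 dir to C -40.31 gap 3.2496242226278113e-05 F n,t,z 0.93 0.8 -0.74
[ -28.44336458   30.645477     11.24545526  119.7262651    17.73782496
   22.70592907 -162.36181219]
t 5.05 pos [0.5554 0.07   0.0354] heading -37.27 tilt 15.02 roll -0.03
rho 0.2993 dir to C -40.35 gap 8.948632418030726e-05 F n,t,z -0.25 -0.07 0.86
```

View pics/s1.png

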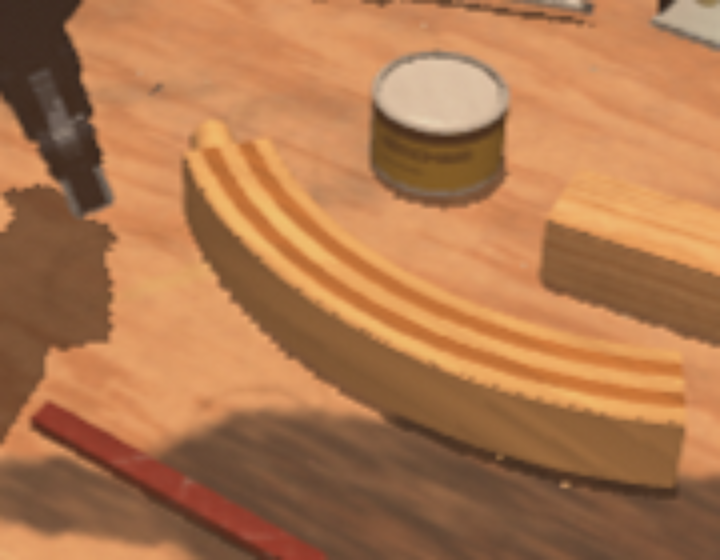

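The tips sit clear of the rail, left of the tenon end. Joint 7 is near its range limit, so I'll give the hand a half turn, which leaves the finger shape the same, and then trim the heading.

Request:
jog_arm --series '[[[0,0,0],[0,0,-8.5]],[[0,0,0],[0,0,-8.5]],[[0,0,0],[0,0,-8.5]],[[0,0,0],[0,0,-8.5]],[[0,0,0],[0,0,-8.5]],[[0,0,0],[0,0,-8.5]],[[0,0,0],[0,0,-8.5]],[[0,0,0],[0,0,-8.5]],[[0,0,0],[0,0,-8.5]],[[0,0,0],[0,0,-8.5]],[[0,0,0],[0,0,-8.5]],[[0,0,0],[0,0,-8.5]],[[0,0,0],[0,0,-8.5]],[[0,0,0],[0,0,-8.5]],[[0,0,0],[0,0,-8.5]],[[0,0,0],[0,0,-8.5]],[[0,0,0],[0,0,-8.5]],[[0,0,0],[0,0,-8.5]],[[0,0,0],[0,0,-8.5]],[[0,0,0],[0,0,-8.5]]]'

```text
time_s: 7.05
tool_pos: [0.5556, 0.0696, 0.0358]
eef_rot: [[-0.655, 0.726, 0.207], [0.71, 0.686, -0.157], [-0.256, 0.044, -0.966]]
wrist_force: [0.1, 0.3, -0.7]
finger_gap: -0.0
finger_force: 0.0
```

Request:
jog_arm --series '[[[0,0,0],[0,0,-5]],[[0,0,0],[0,0,-5]],[[0,0,0],[0.35,0,1.3]],[[0,0,0],[0.35,0,1.3]],[[0,0,0],[0,0,0]],[[0,0,0],[0,0,0]]]'

```text
time_s: 7.65
tool_pos: [0.5552, 0.0701, 0.0352]
eef_rot: [[-0.74, 0.643, 0.199], [0.621, 0.766, -0.166], [-0.259, 0.0, -0.966]]
wrist_force: [-0.3, 0.6, 0.4]
finger_gap: -0.0001
finger_force: 0.0
```

```bash
cat >> h.py <<'E'
def rep(k=4,p=(.7835,-.1238)):
    C=np.array(p); L=[]
    for i in range(k+1):
        s=arm.read_state(); R=s["eef_rot"]; x=s["tool_pos"]; y=-R[:,1]   # half-turned: y = toward square end
        h=np.arctan2(y[0],-y[1]); n=np.array([np.cos(h),np.sin(h)]); d=C-x[:2]; a=np.arctan2(d[1],d[0])
        L.append([np.hypot(*d)*1e3,np.degrees(a),np.degrees(h),x[2]*1e3,s["wrist_force"][:2]@n,s["wrist_force"][:2]@y[:2],s["wrist_force"][2],np.degrees(np.arcsin(-R[2,0])),np.degrees(np.arcsin(y[2]))])
        if i<k: arm.capture("top")
    L=np.array(L); print("t",s["time_s"],"rho dir head z Fn Ft Fz tilt roll\n",L.mean(0).round(2),"\n sd",L.std(0).round(2)); print("rail t",np.radians(-5.91-L[-1,1]).round(3),"q",s["qpos"].round(1))
    return s
E
python3 -c "
from h import *
rep(6)"
```

```text
t 7.95 rho dir head z Fn Ft Fz tilt roll
 [ 2.9959e+02 -4.0310e+01 -3.9970e+01  3.5090e+01  1.0000e-02  2.0000e-01
  8.0000e-02  1.5010e+01 -1.0000e-02] 
 sd [0.02 0.02 0.02 0.06 0.58 0.39 0.38 0.01 0.01]
rail t 0.6 q [  4.   34.1 -30.6 117.1  53.8  37.8 -15.9]
```

Request:
jog_arm --series '[[[-0.275,-0.02,0.074],[0,0,0]],[[-0.275,-0.02,0.074],[0,0,0]],[[-0.275,-0.02,0.074],[0,0,0]],[[-0.275,-0.02,0.074],[0,0,0]],[[-0.275,-0.02,0.074],[0,0,0]],[[-0.275,-0.02,0.074],[0,0,0]],[[-0.275,-0.02,0.074],[0,0,0]],[[-0.275,-0.02,0.074],[0,0,0]],[[-0.275,-0.02,0.074],[0,0,0]],[[-0.275,-0.02,0.074],[0,0,0]],[[0,0,0],[0,0,0]]]'

```text
time_s: 9.05
tool_pos: [0.5759, 0.0497, 0.035]
eef_rot: [[-0.74, 0.643, 0.198], [0.621, 0.766, -0.166], [-0.259, -0.0, -0.966]]
wrist_force: [-1.2, -0.3, -0.3]
finger_gap: 0.0
finger_force: 0.0
```

```bash
python3 -c "
from h import *
rep(3)
import cv2
a=arm.capture('scene')[:,:,::-1][150:230,270:370]; cv2.imwrite('pics/s2.png',cv2.resize(a,None,fx=6,fy=6))"
```

```text
t 9.2 rho dir head z Fn Ft Fz tilt roll
 [ 2.7093e+02 -3.9900e+01 -3.9970e+01  3.4980e+01 -9.0000e-02  1.5000e-01
 -7.0000e-02  1.5000e+01  0.0000e+00] 
 sd [0.22 0.01 0.02 0.01 0.47 0.53 0.44 0.01 0.  ]
rail t 0.594 q [  6.5  35.1 -30.4 115.   53.3  38.  -12.2]
```

View pics/s2.png

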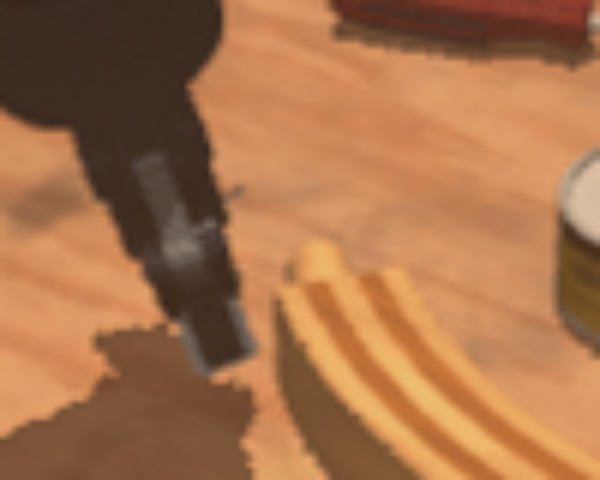

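Request:
jog_arm --series '[[[-0.0966,0,0.0259],[0,0,0]],[[-0.0966,0,0.0259],[0,0,0]],[[0,0,0],[0,0,0]],[[0,0,0],[0,0,0]]]'

```text
time_s: 9.65
tool_pos: [0.5772, 0.0489, 0.035]
eef_rot: [[-0.74, 0.642, 0.198], [0.62, 0.767, -0.166], [-0.259, 0.0, -0.966]]
wrist_force: [0.3, -0.6, 0.1]
finger_gap: -0.0002
finger_force: 0.0
```

```bash
python3 -c "
from h import *
rep(3)"
```

```text
t 9.8 rho dir head z Fn Ft Fz tilt roll
 [ 2.6909e+02 -3.9920e+01 -3.9960e+01  3.5010e+01 -1.0000e-02 -4.5000e-01
 -7.0000e-02  1.5000e+01  0.0000e+00] 
 sd [0.02 0.   0.   0.01 0.44 0.44 0.22 0.   0.  ]
rail t 0.594 q [  6.6  35.2 -30.4 114.8  53.2  38.  -12. ]
```

Request:
jog_arm --series '[[[-0.0483,0,0.013],[0,0,0]],[[-0.0483,0,0.013],[0,0,0]],[[0,0,0],[0,0,0]],[[0,0,0],[0,0,0]]]'

```text
time_s: 10.2
tool_pos: [0.5779, 0.0482, 0.035]
eef_rot: [[-0.74, 0.642, 0.198], [0.62, 0.767, -0.166], [-0.259, -0.0, -0.966]]
wrist_force: [-0.2, -0.1, -0.1]
finger_gap: 0.0002
finger_force: 0.0
```

```bash
python3 -c "
from h import *
rep(3)"
```

```text
t 10.35 rho dir head z Fn Ft Fz tilt roll
 [ 2.6807e+02 -3.9910e+01 -3.9950e+01  3.5000e+01  3.0000e-02  2.0000e-01
  1.4000e-01  1.5000e+01  0.0000e+00] 
 sd [0.03 0.   0.   0.01 0.18 0.35 0.28 0.   0.  ]
rail t 0.593 q [  6.7  35.2 -30.4 114.7  53.2  38.  -11.8]
```

Request:
jog_arm --series '[[[-0.0483,0,0.013],[0,0,0]],[[-0.0483,0,0.013],[0,0,0]],[[0,0,0],[0,0,0]]]'

```text
time_s: 10.65
tool_pos: [0.5787, 0.0475, 0.035]
eef_rot: [[-0.74, 0.642, 0.198], [0.62, 0.766, -0.166], [-0.259, -0.0, -0.966]]
wrist_force: [0.1, -0.0, 1.1]
finger_gap: 0.0002
finger_force: 0.0
```

```bash
python3 -c "
from h import *
rep(3)"
```

```text
t 10.8 rho dir head z Fn Ft Fz tilt roll
 [267.01 -39.91 -39.96  35.     0.38   0.4    0.42  15.     0.  ] 
 sd [0.05 0.   0.   0.02 0.51 0.43 0.49 0.   0.  ]
rail t 0.593 q [  6.8  35.3 -30.4 114.6  53.2  38.  -11.7]
```

Request:
jog_arm --series '[[[-0.0483,0,0.013],[0,0,0]],[[0,0,0],[0,0,0]]]'

```text
time_s: 11.0
tool_pos: [0.5791, 0.0472, 0.035]
eef_rot: [[-0.74, 0.642, 0.198], [0.62, 0.767, -0.166], [-0.259, 0.0, -0.966]]
wrist_force: [-0.5, -0.3, 0.3]
finger_gap: 0.0003
finger_force: 0.0
```

```bash
python3 -c "
from h import *
rep(3)"
```

```text
t 11.15 rho dir head z Fn Ft Fz tilt roll
 [ 2.6654e+02 -3.9910e+01 -3.9960e+01  3.5010e+01  1.0000e-02 -1.4000e-01
  3.7000e-01  1.5000e+01  0.0000e+00] 
 sd [0.03 0.   0.   0.01 0.51 0.56 0.28 0.   0.  ]
rail t 0.593 q [  6.8  35.3 -30.4 114.6  53.2  38.1 -11.6]
```

Request:
jog_arm --series '[[[-0.0483,0,0.013],[0,0,0]],[[0,0,0],[0,0,0]]]'

```text
time_s: 11.35
tool_pos: [0.5795, 0.0469, 0.035]
eef_rot: [[-0.74, 0.642, 0.198], [0.62, 0.766, -0.166], [-0.259, 0.0, -0.966]]
wrist_force: [0.2, 0.2, -0.5]
finger_gap: 0.0002
finger_force: 0.0
```

```bash
python3 -c "
from h import *
rep(3)"
```

```text
t 11.5 rho dir head z Fn Ft Fz tilt roll
 [ 2.6602e+02 -3.9920e+01 -3.9960e+01  3.5030e+01 -8.0000e-02 -1.4000e-01
 -3.4000e-01  1.5000e+01 -0.0000e+00] 
 sd [0.02 0.   0.   0.01 0.2  0.1  0.28 0.   0.  ]
rail t 0.594 q [  6.8  35.3 -30.4 114.5  53.2  38.1 -11.6]
```

Request:
jog_arm --series '[[[-0.0386,0,0.0104],[0,0,0]],[[0,0,0],[0,0,0]]]'

```text
time_s: 11.7
tool_pos: [0.5798, 0.0466, 0.035]
eef_rot: [[-0.74, 0.642, 0.198], [0.62, 0.766, -0.166], [-0.259, -0.0, -0.966]]
wrist_force: [-0.4, -0.2, 0.3]
finger_gap: -0.0002
finger_force: 0.0
```

```bash
python3 -c "
from h import *
rep(3)"
```

```text
t 11.85 rho dir head z Fn Ft Fz tilt roll
 [ 2.6564e+02 -3.9910e+01 -3.9960e+01  3.5000e+01 -1.3000e-01  1.3000e-01
  4.7000e-01  1.5000e+01  0.0000e+00] 
 sd [0.03 0.   0.   0.01 0.16 0.48 0.51 0.   0.  ]
rail t 0.593 q [  6.9  35.3 -30.4 114.5  53.2  38.1 -11.5]
```

Request:
jog_arm --series '[[[-0.0386,0,0.0104],[0,0,0]],[[0,0,0],[0,0,0]]]'

```text
time_s: 12.05
tool_pos: [0.5801, 0.0463, 0.035]
eef_rot: [[-0.74, 0.642, 0.198], [0.62, 0.766, -0.166], [-0.259, -0.0, -0.966]]
wrist_force: [0.2, -0.4, -0.2]
finger_gap: -0.0002
finger_force: 0.0
```

```bash
python3 -c "
from h import *
rep(3)"
```

```text
t 12.2 rho dir head z Fn Ft Fz tilt roll
 [ 2.6524e+02 -3.9910e+01 -3.9960e+01  3.5000e+01  4.6000e-01  6.0000e-02
 -3.4000e-01  1.5000e+01  0.0000e+00] 
 sd [0.03 0.   0.   0.   0.45 0.07 0.28 0.   0.  ]
rail t 0.593 q [  6.9  35.3 -30.4 114.5  53.2  38.1 -11.5]
```

Request:
jog_arm --series '[[[-0.0386,0,0.0104],[0,0,0]],[[0,0,0],[0,0,0]]]'

```text
time_s: 12.4
tool_pos: [0.5804, 0.0461, 0.035]
eef_rot: [[-0.74, 0.642, 0.198], [0.62, 0.766, -0.166], [-0.259, -0.0, -0.966]]
wrist_force: [-0.2, -0.1, 0.8]
finger_gap: 0.0001
finger_force: 0.0
```

```bash
python3 -c "
from h import *
rep(3)"
```

```text
t 12.55 rho dir head z Fn Ft Fz tilt roll
 [ 2.6484e+02 -3.9910e+01 -3.9960e+01  3.4990e+01  1.6000e-01 -2.8000e-01
  4.7000e-01  1.5000e+01  0.0000e+00] 
 sd [0.03 0.   0.   0.02 0.3  0.39 0.31 0.   0.  ]
rail t 0.593 q [  6.9  35.4 -30.4 114.4  53.2  38.1 -11.4]
```

```bash
cat >> h.py <<'E'
import cv2
def moved(u0=385,u1=445,v0=235,v1=290):
    g=lambda i:cv2.cvtColor(i,cv2.COLOR_RGB2GRAY)[v0:v1,u0:u1].astype(np.float32)
    a=g(cv2.imread("pics/scene0.png")[:,:,::-1].copy()); b=g(np.mean([arm.capture("scene") for _ in range(3)],0).astype(np.uint8))
    w=cv2.createHanningWindow((u1-u0,v1-v0),cv2.CV_32F); print("rail shift px",np.round(cv2.phaseCorrelate(a,b,w),2)); return b
E
python3 -c "
from h import *
moved();rep(0)"
```

```text
Traceback (most recent call last):
  File "h.py", line 27, in moved
    w=cv2.createHanningWindow((u1-u0,v1-v0),cv2.CV_32F); print("rail shift px",np.round(cv2.phaseCorrelate(a,b,w),2)); return b
                                                                               ~~~~~~~~^^^^^^^^^^^^^^^^^^^^^^^^^^^^^
ValueError: setting an array element with a sequence. The requested array has an inhomogeneous shape after 1 dimensions. The detected shape was (2,) + inhomogeneous part.
```

Request:
jog_arm --series '[[[-0.0386,0,0.0104],[0,0,0]],[[0,0,0],[0,0,0]]]'

```text
time_s: 12.9
tool_pos: [0.5807, 0.0458, 0.035]
eef_rot: [[-0.74, 0.642, 0.198], [0.62, 0.766, -0.166], [-0.259, -0.0, -0.966]]
wrist_force: [0.5, 0.5, -0.1]
finger_gap: 0.0001
finger_force: 0.0
```

```bash
python3 -c "
from h import *
rep(3)"
```

```text
t 13.05 rho dir head z Fn Ft Fz tilt roll
 [ 2.6444e+02 -3.9910e+01 -3.9960e+01  3.4990e+01 -1.7000e-01 -4.5000e-01
 -8.0000e-02  1.5000e+01  0.0000e+00] 
 sd [0.02 0.   0.   0.01 0.46 0.26 0.19 0.   0.  ]
rail t 0.593 q [  7.   35.4 -30.4 114.4  53.2  38.1 -11.4]
```

Request:
jog_arm --series '[[[-0.0386,0,0.0104],[0,0,0]],[[0,0,0],[0,0,0]]]'

```text
time_s: 13.25
tool_pos: [0.581, 0.0456, 0.035]
eef_rot: [[-0.74, 0.642, 0.198], [0.62, 0.766, -0.166], [-0.259, 0.0, -0.966]]
wrist_force: [-0.4, 0.5, 0.1]
finger_gap: 0.0002
finger_force: 0.0
```

```bash
python3 -c "
from h import *
rep(3); cv2.imwrite('pics/s3.png',cv2.resize(arm.capture('scene')[:,:,::-1][170:230,290:370],None,fx=8,fy=8))"
```

```text
t 13.4 rho dir head z Fn Ft Fz tilt roll
 [ 2.6403e+02 -3.9910e+01 -3.9960e+01  3.5000e+01 -1.3000e-01 -1.6000e-01
  2.8000e-01  1.5000e+01  0.0000e+00] 
 sd [0.03 0.   0.   0.01 0.4  0.29 0.39 0.   0.  ]
rail t 0.593 q [  7.   35.4 -30.4 114.4  53.1  38.1 -11.3]
```

View pics/s3.png

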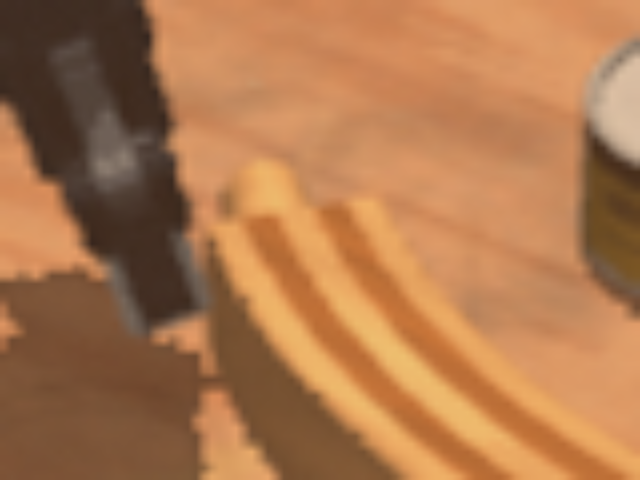

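The fingertip edge at (205,300) is within a pixel of the rail's outer face near the tenon, with no contact yet. I'll keep creeping in.

```bash
sed -i 's/np.round(cv2.phaseCorrelate(a,b,w),2)/np.round(cv2.phaseCorrelate(a,b,w)[0],2)/' h.py; python3 -c "
from h import *
moved()"
```

```text
rail shift px [-0.01  0.01]
```

Request:
jog_arm --series '[[[-0.0386,0,0.0104],[0,0,0]],[[0,0,0],[0,0,0]]]'

```text
time_s: 13.8
tool_pos: [0.5813, 0.0453, 0.035]
eef_rot: [[-0.74, 0.642, 0.198], [0.62, 0.766, -0.166], [-0.259, -0.0, -0.966]]
wrist_force: [-0.4, 0.3, -0.7]
finger_gap: 0.0001
finger_force: 0.0
```

```bash
python3 -c "
from h import *
rep(3)"
```

```text
t 13.95 rho dir head z Fn Ft Fz tilt roll
 [ 2.6364e+02 -3.9910e+01 -3.9960e+01  3.5010e+01 -1.7000e-01 -1.6000e-01
 -3.9000e-01  1.5000e+01  0.0000e+00] 
 sd [0.01 0.   0.   0.01 0.34 0.17 0.42 0.   0.  ]
rail t 0.594 q [  7.   35.4 -30.4 114.3  53.1  38.1 -11.3]
```

Request:
jog_arm --series '[[[-0.0386,0,0.0104],[0,0,0]],[[0,0,0],[0,0,0]]]'

```text
time_s: 14.15
tool_pos: [0.5814, 0.0453, 0.0349]
eef_rot: [[-0.741, 0.642, 0.198], [0.62, 0.767, -0.166], [-0.259, -0.0, -0.966]]
wrist_force: [-0.9, -0.6, 0.1]
finger_gap: 0.0003
finger_force: 0.4
```

```bash
python3 -c "
from h import *
rep(3)
moved()"
```

```text
t 14.3 rho dir head z Fn Ft Fz tilt roll
 [ 2.6342e+02 -3.9920e+01 -3.9950e+01  3.4960e+01 -8.0000e-01 -9.0000e-02
  1.8000e-01  1.4990e+01  0.0000e+00] 
 sd [0.02 0.   0.   0.02 0.5  0.73 0.4  0.   0.  ]
rail t 0.594 q [  7.1  35.4 -30.4 114.3  53.1  38.1 -11.2]
rail shift px [0.03 0.01]
```

Contact: the tip is held off by about 0.2 mm, roughly 1 N, and the rail hasn't shifted. Stiffness is about 5 N/mm. I'll start the stroke with screw-motion rows about the arc centre, 0.5° each.

Request:
jog_arm --series '[[[-0.001,-0.115,0.0003],[-0.0647,0,-0.2415]],[[-0.001,-0.2298,0.0003],[-0.1294,0,-0.483]],[[-0.001,-0.2298,0.0003],[-0.1294,0,-0.483]],[[-0.001,-0.2298,0.0003],[-0.1294,0,-0.483]],[[-0.001,-0.2298,0.0003],[-0.1294,0,-0.483]],[[-0.001,-0.115,0.0003],[-0.0647,0,-0.2415]],[[0,0,0],[0,0,0]]]'

```text
time_s: 15.15
tool_pos: [0.5742, 0.0359, 0.035]
eef_rot: [[-0.767, 0.608, 0.205], [0.587, 0.794, -0.158], [-0.259, -0.0, -0.966]]
wrist_force: [-1.9, 1.0, 0.4]
finger_gap: 0.0002
finger_force: 0.9
```

```bash
python3 -c "
from h import *
s=rep(3); print(s['finger_force'])
moved()"
```

```text
t 15.3 rho dir head z Fn Ft Fz tilt roll
 [ 2.6331e+02 -3.7340e+01 -3.7470e+01  3.4950e+01 -2.0500e+00 -1.4000e-01
  5.4000e-01  1.4990e+01  3.0000e-02] 
 sd [0.02 0.   0.01 0.02 0.37 0.39 0.36 0.   0.01]
rail t 0.549 q [  8.5  34.7 -30.6 115.9  54.1  36.7  -9.1]
1.020877594603462
rail shift px [0.03 0.01]
```

Request:
jog_arm --series '[[[0.002,-0.115,-0.0005],[-0.0647,0,-0.2415]],[[0,-0.2298,0],[-0.1294,0,-0.483]],[[0,-0.2298,0],[-0.1294,0,-0.483]],[[0,-0.2298,0],[-0.1294,0,-0.483]],[[0,-0.2298,0],[-0.1294,0,-0.483]],[[0,-0.2298,0],[-0.1294,0,-0.483]],[[0,-0.2298,0],[-0.1294,0,-0.483]],[[0,-0.115,0],[-0.0647,0,-0.2415]],[[0,0,0],[0,0,0]]]'

```text
time_s: 16.35
tool_pos: [0.5648, 0.0227, 0.035]
eef_rot: [[-0.801, 0.559, 0.214], [0.54, 0.829, -0.145], [-0.259, -0.0, -0.966]]
wrist_force: [-0.6, 0.4, 0.2]
finger_gap: 0.0003
finger_force: 0.6
```

```bash
python3 -c "
from h import *
s=rep(3); print(s['finger_force'])
moved()"
```

```text
t 16.5 rho dir head z Fn Ft Fz tilt roll
 [ 2.6327e+02 -3.3820e+01 -3.3980e+01  3.4960e+01 -8.9000e-01  7.4000e-01
  4.0000e-01  1.5000e+01  4.0000e-02] 
 sd [0.03 0.01 0.01 0.02 0.32 0.53 0.73 0.   0.01]
rail t 0.487 q [ 10.6  33.8 -31.  117.9  55.4  34.6  -5.8]
0.4905210516692904
rail shift px [ 0.01 -0.01]
```

Request:
jog_arm --series '[[[-0.0005,-0.115,0],[-0.0647,0,-0.2415]],[[-0.0008,-0.2298,0.0002],[-0.1294,0,-0.483]],[[-0.0008,-0.2298,0.0002],[-0.1294,0,-0.483]],[[-0.0008,-0.2298,0.0002],[-0.1294,0,-0.483]],[[-0.0008,-0.2298,0.0002],[-0.1294,0,-0.483]],[[-0.0008,-0.2298,0.0002],[-0.1294,0,-0.483]],[[-0.0008,-0.2298,0.0002],[-0.1294,0,-0.483]],[[-0.0005,-0.115,0],[-0.0647,0,-0.2415]],[[0,0,0],[0,0,0]]]'

```text
time_s: 17.55
tool_pos: [0.5563, 0.0092, 0.035]
eef_rot: [[-0.833, 0.507, 0.223], [0.49, 0.862, -0.131], [-0.259, -0.0, -0.966]]
wrist_force: [0.1, -1.3, 0.0]
finger_gap: 0.0004
finger_force: 0.0
```

```bash
python3 -c "
from h import *
s=rep(3); print(s['finger_force'])"
```

```text
t 17.7 rho dir head z Fn Ft Fz tilt roll
 [ 2.6332e+02 -3.0390e+01 -3.0460e+01  3.5020e+01  1.2000e-01  4.1000e-01
  1.3000e-01  1.5000e+01  0.0000e+00] 
 sd [0.01 0.04 0.   0.02 0.46 0.6  0.08 0.   0.01]
rail t 0.428 q [ 13.   33.  -31.5 119.7  56.6  32.6  -2.2]
0.0012469560330963247
```

Contact was just lost. I'll back up 3° and go over that stretch again with a slight inward drift, since the face is receding about 0.03 mm per degree.

Request:
jog_arm --series '[[[-0.0005,0.115,0],[0.0647,0,0.2415]],[[-0.001,0.2298,0.0003],[0.1294,0,0.483]],[[-0.001,0.2298,0.0003],[0.1294,0,0.483]],[[-0.001,0.2298,0.0003],[0.1294,0,0.483]],[[-0.001,0.2298,0.0003],[0.1294,0,0.483]],[[-0.001,0.2298,0.0003],[0.1294,0,0.483]],[[-0.0005,0.115,0],[0.0647,0,0.2415]],[[-0.004,0,0.001],[0,0,0]]]'

```text
time_s: 18.5
tool_pos: [0.5638, 0.0215, 0.035]
eef_rot: [[-0.806, 0.551, 0.216], [0.532, 0.834, -0.143], [-0.259, 0.0, -0.966]]
wrist_force: [0.5, 0.2, 0.2]
finger_gap: 0.0
finger_force: 0.0
```

Request:
jog_arm --series '[[[-0.001,-0.115,0.0003],[-0.0647,0,-0.2415]],[[-0.0029,-0.2298,0.0008],[-0.1294,0,-0.483]],[[-0.0029,-0.2298,0.0008],[-0.1294,0,-0.483]],[[-0.0029,-0.2298,0.0008],[-0.1294,0,-0.483]],[[-0.0029,-0.2298,0.0008],[-0.1294,0,-0.483]],[[-0.0029,-0.2298,0.0008],[-0.1294,0,-0.483]],[[-0.001,-0.115,0.0003],[-0.0647,0,-0.2415]],[[0,0,0],[0,0,0]]]'

```text
time_s: 19.3
tool_pos: [0.5563, 0.0091, 0.035]
eef_rot: [[-0.833, 0.507, 0.223], [0.49, 0.862, -0.131], [-0.259, -0.0, -0.966]]
wrist_force: [-1.0, -0.5, 0.8]
finger_gap: 0.0001
finger_force: 0.3
```

```bash
python3 -c "
from h import *
s=rep(3); print(s['finger_force'])"
```

```text
t 19.45 rho dir head z Fn Ft Fz tilt roll
 [ 2.6321e+02 -3.0360e+01 -3.0470e+01  3.4970e+01 -6.3000e-01  2.8000e-01
  2.0000e-01  1.5000e+01  1.0000e-02] 
 sd [0.01 0.02 0.   0.01 0.14 0.42 0.44 0.   0.  ]
rail t 0.427 q [ 13.   33.  -31.5 119.7  56.6  32.6  -2.2]
0.2091040639243147
```

Request:
jog_arm --series '[[[-0.0029,-0.115,0.0008],[-0.0647,0,-0.2415]],[[-0.0029,-0.2298,0.0008],[-0.1294,0,-0.483]],[[-0.0029,-0.2298,0.0008],[-0.1294,0,-0.483]],[[-0.0029,-0.2298,0.0008],[-0.1294,0,-0.483]],[[-0.0029,-0.2298,0.0008],[-0.1294,0,-0.483]],[[-0.0029,-0.2298,0.0008],[-0.1294,0,-0.483]],[[-0.0029,-0.2298,0.0008],[-0.1294,0,-0.483]],[[-0.0029,-0.115,0.0008],[-0.0647,0,-0.2415]],[[0,0,0],[0,0,0]]]'

```text
time_s: 20.35
tool_pos: [0.5487, -0.0051, 0.035]
eef_rot: [[-0.861, 0.453, 0.23], [0.438, 0.891, -0.118], [-0.259, -0.0, -0.966]]
wrist_force: [-1.0, 0.8, 0.2]
finger_gap: -0.0002
finger_force: 0.5
```

```bash
python3 -c "
from h import *
s=rep(2); print(s['finger_force'])"
```

```text
t 20.45 rho dir head z Fn Ft Fz tilt roll
 [ 2.6308e+02 -2.6830e+01 -2.6980e+01  3.4950e+01 -7.6000e-01  5.1000e-01
  5.5000e-01  1.4990e+01  2.0000e-02] 
 sd [0.   0.   0.01 0.   0.35 0.54 0.29 0.   0.01]
rail t 0.365 q [ 15.6  32.4 -32.  121.3  57.6  30.7   1.9]
0.45672410488805326
```

Request:
jog_arm --series '[[[-0.0029,-0.115,0.0008],[-0.0647,0,-0.2415]],[[-0.0029,-0.2298,0.0008],[-0.1294,0,-0.483]],[[-0.0029,-0.2298,0.0008],[-0.1294,0,-0.483]],[[-0.0029,-0.2298,0.0008],[-0.1294,0,-0.483]],[[-0.0029,-0.2298,0.0008],[-0.1294,0,-0.483]],[[-0.0029,-0.2298,0.0008],[-0.1294,0,-0.483]],[[-0.0029,-0.2298,0.0008],[-0.1294,0,-0.483]],[[-0.0029,-0.2298,0.0008],[-0.1294,0,-0.483]],[[-0.0029,-0.115,0.0008],[-0.0647,0,-0.2415]],[[0,0,0],[0,0,0]]]'

```text
time_s: 21.45
tool_pos: [0.5411, -0.0218, 0.0349]
eef_rot: [[-0.889, 0.39, 0.238], [0.377, 0.921, -0.101], [-0.259, -0.0, -0.966]]
wrist_force: [-1.3, 0.4, 0.9]
finger_gap: 0.0005
finger_force: 0.8
```

```bash
python3 -c "
from h import *
s=rep(2); print(s['finger_force'])"
```

```text
t 21.55 rho dir head z Fn Ft Fz tilt roll
 [ 2.6296e+02 -2.2820e+01 -2.2980e+01  3.4920e+01 -1.5800e+00  3.2000e-01
 -1.0000e-01  1.4990e+01  3.0000e-02] 
 sd [0.01 0.   0.01 0.01 0.25 0.2  0.71 0.   0.01]
rail t 0.295 q [ 18.8  31.8 -32.6 122.7  58.5  28.7   7. ]
0.8161694396692254
```

Request:
jog_arm --series '[[[0,-0.115,0],[-0.0647,0,-0.2415]],[[-0.0015,-0.2298,0.0004],[-0.1294,0,-0.483]],[[-0.0015,-0.2298,0.0004],[-0.1294,0,-0.483]],[[-0.0015,-0.2298,0.0004],[-0.1294,0,-0.483]],[[-0.0015,-0.2298,0.0004],[-0.1294,0,-0.483]],[[-0.0015,-0.2298,0.0004],[-0.1294,0,-0.483]],[[-0.0015,-0.2298,0.0004],[-0.1294,0,-0.483]],[[-0.0015,-0.2298,0.0004],[-0.1294,0,-0.483]],[[-0.0015,-0.115,0.0004],[-0.0647,0,-0.2415]],[[0,0,0],[0,0,0]]]'

```text
time_s: 22.55
tool_pos: [0.5347, -0.0392, 0.035]
eef_rot: [[-0.913, 0.325, 0.245], [0.314, 0.946, -0.085], [-0.259, -0.0, -0.966]]
wrist_force: [-1.8, 1.1, 0.8]
finger_gap: 0.0001
finger_force: 0.8
```

```bash
python3 -c "
from h import *
s=rep(2); print(s['finger_force'])"
```

```text
t 22.65 rho dir head z Fn Ft Fz tilt roll
 [ 2.6284e+02 -1.8790e+01 -1.8990e+01  3.4960e+01 -1.9000e+00  1.2000e-01
  3.5000e-01  1.4990e+01  3.0000e-02] 
 sd [0.02 0.   0.   0.01 0.16 0.54 0.35 0.   0.01]
rail t 0.225 q [ 22.3  31.4 -33.4 123.8  59.1  26.8  12.8]
0.7451820127016617
```

```bash
python3 -c "
from h import *
moved()"
```

```text
rail shift px [-0.01 -0.01]
```

Request:
jog_arm --series '[[[0.005,-0.115,-0.0013],[-0.0647,0,-0.2415]],[[-0.0015,-0.2298,0.0004],[-0.1294,0,-0.483]],[[-0.0015,-0.2298,0.0004],[-0.1294,0,-0.483]],[[-0.0015,-0.2298,0.0004],[-0.1294,0,-0.483]],[[-0.0015,-0.2298,0.0004],[-0.1294,0,-0.483]],[[-0.0015,-0.2298,0.0004],[-0.1294,0,-0.483]],[[-0.0015,-0.2298,0.0004],[-0.1294,0,-0.483]],[[-0.0015,-0.2298,0.0004],[-0.1294,0,-0.483]],[[-0.0015,-0.115,0.0004],[-0.0647,0,-0.2415]],[[0,0,0],[0,0,0]]]'

```text
time_s: 23.8
tool_pos: [0.5294, -0.0568, 0.035]
eef_rot: [[-0.933, 0.259, 0.25], [0.25, 0.966, -0.067], [-0.259, -0.0, -0.966]]
wrist_force: [-1.8, -0.0, 0.5]
finger_gap: -0.0
finger_force: 0.3
```

```bash
python3 -c "
from h import *
s=rep(2); print(s['finger_force'])"
```

```text
t 23.9 rho dir head z Fn Ft Fz tilt roll
 [ 2.6282e+02 -1.4800e+01 -1.4990e+01  3.4990e+01 -1.0400e+00  3.8000e-01
  4.4000e-01  1.5000e+01  2.0000e-02] 
 sd [0.01 0.02 0.   0.01 0.51 0.09 0.08 0.   0.  ]
rail t 0.156 q [ 26.2  31.3 -34.6 124.6  59.2  25.3  19.3]
0.24955600616522133
```

Request:
jog_arm --series '[[[-0.003,-0.115,0.0008],[-0.0647,0,-0.2415]],[[-0.0024,-0.2298,0.0006],[-0.1294,0,-0.483]],[[-0.0024,-0.2298,0.0006],[-0.1294,0,-0.483]],[[-0.0024,-0.2298,0.0006],[-0.1294,0,-0.483]],[[-0.0024,-0.2298,0.0006],[-0.1294,0,-0.483]],[[-0.0024,-0.2298,0.0006],[-0.1294,0,-0.483]],[[-0.0024,-0.2298,0.0006],[-0.1294,0,-0.483]],[[-0.0024,-0.2298,0.0006],[-0.1294,0,-0.483]],[[-0.0024,-0.115,0.0006],[-0.0647,0,-0.2415]],[[0,0,0],[0,0,0]]]'

```text
time_s: 24.9
tool_pos: [0.5254, -0.0746, 0.035]
eef_rot: [[-0.948, 0.19, 0.254], [0.184, 0.982, -0.049], [-0.259, -0.0, -0.966]]
wrist_force: [0.2, 0.0, 0.2]
finger_gap: 0.0001
finger_force: 0.2
```

```bash
python3 -c "
from h import *
s=rep(2); print(s['finger_force'])"
```

```text
t 25.0 rho dir head z Fn Ft Fz tilt roll
 [ 2.6274e+02 -1.0810e+01 -1.0980e+01  3.4980e+01 -9.0000e-02  0.0000e+00
  3.0000e-02  1.5000e+01  2.0000e-02] 
 sd [0.01 0.02 0.01 0.01 0.25 0.26 0.3  0.   0.  ]
rail t 0.086 q [ 30.5  31.6 -36.1 124.9  58.8  24.2  26.5]
0.2240016238980047
```

Request:
jog_arm --series '[[[-0.006,-0.115,0.0016],[-0.0647,0,-0.2415]],[[-0.003,-0.2298,0.0008],[-0.1294,0,-0.483]],[[-0.003,-0.2298,0.0008],[-0.1294,0,-0.483]],[[-0.003,-0.2298,0.0008],[-0.1294,0,-0.483]],[[-0.003,-0.2298,0.0008],[-0.1294,0,-0.483]],[[-0.003,-0.2298,0.0008],[-0.1294,0,-0.483]],[[-0.003,-0.2298,0.0008],[-0.1294,0,-0.483]],[[-0.003,-0.2298,0.0008],[-0.1294,0,-0.483]],[[-0.003,-0.115,0.0008],[-0.0647,0,-0.2415]],[[0,0,0],[0,0,0]]]'

```text
time_s: 26.0
tool_pos: [0.5227, -0.0928, 0.0349]
eef_rot: [[-0.959, 0.121, 0.257], [0.117, 0.993, -0.032], [-0.259, -0.0, -0.966]]
wrist_force: [-1.5, -0.6, -0.2]
finger_gap: -0.0001
finger_force: 0.6
```

```bash
python3 -c "
from h import *
s=rep(2); print(s['finger_force'])"
```

```text
t 26.1 rho dir head z Fn Ft Fz tilt roll
 [ 2.6262e+02 -6.7800e+00 -6.9900e+00  3.4940e+01 -9.5000e-01  8.2000e-01
 -1.1000e-01  1.4990e+01  2.0000e-02] 
 sd [0.01 0.   0.01 0.01 0.33 0.05 0.47 0.   0.01]
rail t 0.015 q [ 35.2  32.2 -38.  124.7  58.   23.6  34.3]
0.5965115394070608
```

Request:
jog_arm --series '[[[-0.001,-0.115,0.0003],[-0.0647,0,-0.2415]],[[-0.0024,-0.2298,0.0006],[-0.1294,0,-0.483]],[[-0.0024,-0.2298,0.0006],[-0.1294,0,-0.483]],[[-0.0024,-0.2298,0.0006],[-0.1294,0,-0.483]],[[-0.0024,-0.2298,0.0006],[-0.1294,0,-0.483]],[[-0.0024,-0.2298,0.0006],[-0.1294,0,-0.483]],[[-0.0024,-0.2298,0.0006],[-0.1294,0,-0.483]],[[-0.0024,-0.2298,0.0006],[-0.1294,0,-0.483]],[[-0.0024,-0.115,0.0006],[-0.0647,0,-0.2415]],[[0,0,0],[0,0,0]]]'

```text
time_s: 27.1
tool_pos: [0.5213, -0.1112, 0.035]
eef_rot: [[-0.965, 0.052, 0.258], [0.05, 0.999, -0.014], [-0.259, -0.0, -0.966]]
wrist_force: [-1.4, -0.3, 0.8]
finger_gap: -0.0001
finger_force: 1.0
```

```bash
python3 -c "
from h import *
s=rep(2); print(s['finger_force'])"
```

```text
t 27.2 rho dir head z Fn Ft Fz tilt roll
 [ 2.6252e+02 -2.7600e+00 -2.9900e+00  3.4950e+01 -1.9900e+00  3.1000e-01
  9.0000e-02  1.4980e+01  2.0000e-02] 
 sd [0.02 0.   0.   0.   0.42 0.16 0.47 0.   0.01]
rail t -0.055 q [ 40.1  33.1 -40.4 124.2  56.9  23.6  42.6]
0.9873569362954981
```

Request:
jog_arm --series '[[[0.007,-0.115,-0.0018],[-0.0647,0,-0.2415]],[[-0.0016,-0.2298,0.0004],[-0.1294,0,-0.483]],[[-0.0016,-0.2298,0.0004],[-0.1294,0,-0.483]],[[-0.0016,-0.2298,0.0004],[-0.1294,0,-0.483]],[[-0.0016,-0.2298,0.0004],[-0.1294,0,-0.483]],[[-0.0016,-0.2298,0.0004],[-0.1294,0,-0.483]],[[-0.0016,-0.2298,0.0004],[-0.1294,0,-0.483]],[[-0.0016,-0.2298,0.0004],[-0.1294,0,-0.483]],[[-0.0016,-0.115,0.0004],[-0.0647,0,-0.2415]],[[0,0,0],[0,0,0]]]'

```text
time_s: 28.2
tool_pos: [0.521, -0.1296, 0.035]
eef_rot: [[-0.966, -0.018, 0.259], [-0.017, 1.0, 0.004], [-0.259, -0.0, -0.966]]
wrist_force: [-2.5, -0.2, -0.3]
finger_gap: -0.0003
finger_force: 0.9
```

```bash
python3 -c "
from h import *
s=rep(2); print(s['finger_force']); moved(410,445,235,290)"
```

```text
t 28.3 rho dir head z Fn Ft Fz tilt roll
 [ 2.6251e+02  1.2700e+00  1.0100e+00  3.4990e+01 -2.0000e+00  2.8000e-01
 -2.3000e-01  1.4990e+01  2.0000e-02] 
 sd [0.01 0.   0.   0.01 0.42 0.15 0.37 0.   0.01]
rail t -0.125 q [ 45.   34.5 -43.1 123.3  55.6  24.3  51.1]
0.8187867704191376
rail shift px [-0.01 -0.02]
```

Request:
jog_arm --series '[[[0.007,-0.115,-0.0018],[-0.0647,0,-0.2415]],[[-0.0006,-0.2298,0.0002],[-0.1294,0,-0.483]],[[-0.0006,-0.2298,0.0002],[-0.1294,0,-0.483]],[[-0.0006,-0.2298,0.0002],[-0.1294,0,-0.483]],[[-0.0006,-0.2298,0.0002],[-0.1294,0,-0.483]],[[-0.0006,-0.2298,0.0002],[-0.1294,0,-0.483]],[[-0.0006,-0.2298,0.0002],[-0.1294,0,-0.483]],[[-0.0006,-0.2298,0.0002],[-0.1294,0,-0.483]],[[-0.0006,-0.115,0.0002],[-0.0647,0,-0.2415]],[[0,0,0],[0,0,0]]]'

```text
time_s: 29.45
tool_pos: [0.5221, -0.148, 0.035]
eef_rot: [[-0.962, -0.087, 0.258], [-0.085, 0.996, 0.022], [-0.259, -0.0, -0.966]]
wrist_force: [-0.5, -1.5, 0.3]
finger_gap: 0.0003
finger_force: 0.4
```

```bash
python3 -c "
from h import *
s=rep(2); print(s['finger_force'])"
```

```text
t 29.55 rho dir head z Fn Ft Fz tilt roll
 [ 2.6252e+02  5.2600e+00  5.0200e+00  3.5060e+01 -6.1000e-01  5.6000e-01
 -1.0000e-02  1.5010e+01  2.0000e-02] 
 sd [0.01 0.02 0.   0.01 0.38 0.65 0.31 0.   0.  ]
rail t -0.195 q [ 49.8  36.2 -45.9 122.   54.3  25.5  59.6]
0.323692276980978
```

Request:
jog_arm --series '[[[-0.003,-0.115,0.0008],[-0.0647,0,-0.2415]],[[-0.0012,-0.2298,0.0003],[-0.1294,0,-0.483]],[[-0.0012,-0.2298,0.0003],[-0.1294,0,-0.483]],[[-0.0012,-0.2298,0.0003],[-0.1294,0,-0.483]],[[-0.0012,-0.2298,0.0003],[-0.1294,0,-0.483]],[[-0.0012,-0.2298,0.0003],[-0.1294,0,-0.483]],[[-0.0012,-0.2298,0.0003],[-0.1294,0,-0.483]],[[-0.0012,-0.2298,0.0003],[-0.1294,0,-0.483]],[[-0.0012,-0.115,0.0003],[-0.0647,0,-0.2415]],[[0,0,0],[0,0,0]]]'

```text
time_s: 30.55
tool_pos: [0.5244, -0.166, 0.035]
eef_rot: [[-0.954, -0.157, 0.256], [-0.152, 0.988, 0.041], [-0.259, -0.0, -0.966]]
wrist_force: [-0.0, 0.1, -0.2]
finger_gap: 0.0001
finger_force: 0.1
```

```bash
python3 -c "
from h import *
s=rep(2); print(s['finger_force'])"
```

```text
t 30.65 rho dir head z Fn Ft Fz tilt roll
 [ 2.6255e+02  9.2200e+00  9.0300e+00  3.5020e+01 -2.0000e-02  8.0000e-02
 -1.8000e-01  1.5010e+01 -0.0000e+00] 
 sd [0.01 0.03 0.   0.01 0.02 0.18 0.49 0.   0.  ]
rail t -0.264 q [ 54.3  38.2 -48.8 120.4  53.1  27.2  67.9]
0.05565345083596185
```

Request:
jog_arm --series '[[[-0.0005,0.115,0],[0.0647,0,0.2415]],[[-0.001,0.2298,0.0003],[0.1294,0,0.483]],[[-0.001,0.2298,0.0003],[0.1294,0,0.483]],[[-0.001,0.2298,0.0003],[0.1294,0,0.483]],[[-0.0005,0.115,0],[0.0647,0,0.2415]],[[-0.006,0,0.0016],[0,0,0]],[[-0.002,-0.115,0.0005],[-0.0647,0,-0.2415]],[[-0.002,-0.2298,0.0005],[-0.1294,0,-0.483]],[[-0.002,-0.2298,0.0005],[-0.1294,0,-0.483]],[[-0.002,-0.2298,0.0005],[-0.1294,0,-0.483]],[[-0.001,-0.115,0.0003],[-0.0647,0,-0.2415]],[[0,0,0],[0,0,0]]]'

```text
time_s: 31.85
tool_pos: [0.5245, -0.1662, 0.035]
eef_rot: [[-0.954, -0.157, 0.256], [-0.151, 0.988, 0.041], [-0.259, 0.0, -0.966]]
wrist_force: [-0.6, -0.7, 1.0]
finger_gap: 0.0002
finger_force: 0.2
```

```bash
python3 -c "
from h import *
s=rep(2); print(s['finger_force'])"
```

```text
t 31.95 rho dir head z Fn Ft Fz tilt roll
 [ 2.6249e+02  9.2700e+00  9.0100e+00  3.4990e+01 -4.4000e-01  3.7000e-01
  1.2000e-01  1.5000e+01 -0.0000e+00] 
 sd [0.01 0.03 0.01 0.02 0.4  0.22 0.61 0.   0.  ]
rail t -0.264 q [ 54.3  38.2 -48.8 120.4  53.1  27.2  67.9]
0.20722627581562847
```

Request:
jog_arm --series '[[[-0.006,-0.115,0.0016],[-0.0647,0,-0.2415]],[[-0.0018,-0.2298,0.0005],[-0.1294,0,-0.483]],[[-0.0018,-0.2298,0.0005],[-0.1294,0,-0.483]],[[-0.0018,-0.2298,0.0005],[-0.1294,0,-0.483]],[[-0.0018,-0.2298,0.0005],[-0.1294,0,-0.483]],[[-0.0018,-0.2298,0.0005],[-0.1294,0,-0.483]],[[-0.0018,-0.2298,0.0005],[-0.1294,0,-0.483]],[[-0.0018,-0.2298,0.0005],[-0.1294,0,-0.483]],[[-0.0018,-0.115,0.0005],[-0.0647,0,-0.2415]],[[0,0,0],[0,0,0]]]'

```text
time_s: 32.95
tool_pos: [0.5281, -0.1841, 0.035]
eef_rot: [[-0.941, -0.225, 0.252], [-0.218, 0.974, 0.058], [-0.259, -0.0, -0.966]]
wrist_force: [-0.4, -0.5, -0.6]
finger_gap: 0.0001
finger_force: 0.5
```

```bash
python3 -c "
from h import *
s=rep(2); print(s['finger_force'])"
```

```text
t 33.05 rho dir head z Fn Ft Fz tilt roll
 [ 2.6245e+02  1.3280e+01  1.3020e+01  3.4980e+01 -1.5200e+00  5.7000e-01
 -2.4000e-01  1.5000e+01  1.0000e-02] 
 sd [0.01 0.01 0.   0.02 0.76 0.32 0.37 0.   0.01]
rail t -0.335 q [ 58.1  40.5 -51.4 118.4  52.   29.4  76. ]
0.4788497109768741
```

Good. Next 4°, slightly inward.

Request:
jog_arm --series '[[[-0.001,-0.115,0.0003],[-0.0647,0,-0.2415]],[[-0.0014,-0.2298,0.0004],[-0.1294,0,-0.483]],[[-0.0014,-0.2298,0.0004],[-0.1294,0,-0.483]],[[-0.0014,-0.2298,0.0004],[-0.1294,0,-0.483]],[[-0.0014,-0.2298,0.0004],[-0.1294,0,-0.483]],[[-0.0014,-0.2298,0.0004],[-0.1294,0,-0.483]],[[-0.0014,-0.2298,0.0004],[-0.1294,0,-0.483]],[[-0.0014,-0.2298,0.0004],[-0.1294,0,-0.483]],[[-0.0014,-0.115,0.0004],[-0.0647,0,-0.2415]],[[0,0,0],[0,0,0]]]'

```text
time_s: 34.05
tool_pos: [0.5329, -0.2019, 0.035]
eef_rot: [[-0.924, -0.293, 0.248], [-0.283, 0.956, 0.076], [-0.259, -0.0, -0.966]]
wrist_force: [-1.3, -0.5, 0.2]
finger_gap: -0.0003
finger_force: 0.7
```

```bash
python3 -c "
from h import *
s=rep(2); print(s['finger_force'])"
```

```text
t 34.15 rho dir head z Fn Ft Fz tilt roll
 [ 2.6244e+02  1.7300e+01  1.7020e+01  3.4990e+01 -1.1400e+00  4.2000e-01
 -6.3000e-01  1.5000e+01  2.0000e-02] 
 sd [0.01 0.   0.   0.03 0.35 0.26 0.64 0.   0.01]
rail t -0.405 q [ 61.5  42.9 -53.8 116.1  51.1  32.   83.7]
0.6124760543955432
```

Request:
jog_arm --series '[[[-0.0005,-0.115,0.0001],[-0.0647,0,-0.2415]],[[-0.001,-0.2298,0.0003],[-0.1294,0,-0.483]],[[-0.001,-0.2298,0.0003],[-0.1294,0,-0.483]],[[-0.001,-0.2298,0.0003],[-0.1294,0,-0.483]],[[-0.001,-0.2298,0.0003],[-0.1294,0,-0.483]],[[-0.001,-0.2298,0.0003],[-0.1294,0,-0.483]],[[-0.001,-0.2298,0.0003],[-0.1294,0,-0.483]],[[-0.001,-0.2298,0.0003],[-0.1294,0,-0.483]],[[-0.0005,-0.115,0.0001],[-0.0647,0,-0.2415]],[[0,0,0],[0,0,0]]]'

```text
time_s: 35.15
tool_pos: [0.539, -0.2192, 0.035]
eef_rot: [[-0.902, -0.359, 0.242], [-0.347, 0.933, 0.093], [-0.259, -0.0, -0.966]]
wrist_force: [-0.9, -0.7, -0.1]
finger_gap: -0.0002
finger_force: 0.7
```

```bash
python3 -c "
from h import *
s=rep(2); print(s['finger_force'])"
```

```text
t 35.25 rho dir head z Fn Ft Fz tilt roll
 [ 2.6246e+02  2.1320e+01  2.1020e+01  3.5020e+01 -6.9000e-01  1.1000e-01
 -3.7000e-01  1.5010e+01  2.0000e-02] 
 sd [0.02 0.   0.   0.03 0.31 0.28 0.4  0.   0.01]
rail t -0.475 q [ 64.2  45.3 -56.  113.6  50.3  34.7  91.1]
0.6055721048301166
```

Request:
jog_arm --series '[[[-0.0005,-0.115,0.0001],[-0.0647,0,-0.2415]],[[-0.001,-0.2298,0.0003],[-0.1294,0,-0.483]],[[-0.001,-0.2298,0.0003],[-0.1294,0,-0.483]],[[-0.001,-0.2298,0.0003],[-0.1294,0,-0.483]],[[-0.001,-0.2298,0.0003],[-0.1294,0,-0.483]],[[-0.001,-0.2298,0.0003],[-0.1294,0,-0.483]],[[-0.001,-0.2298,0.0003],[-0.1294,0,-0.483]],[[-0.001,-0.2298,0.0003],[-0.1294,0,-0.483]],[[-0.0005,-0.115,0.0001],[-0.0647,0,-0.2415]],[[0,0,0],[0,0,0]]]'

```text
time_s: 36.25
tool_pos: [0.5463, -0.2361, 0.035]
eef_rot: [[-0.875, -0.423, 0.235], [-0.409, 0.906, 0.109], [-0.259, -0.0, -0.966]]
wrist_force: [-0.9, -0.4, 0.7]
finger_gap: 0.0001
finger_force: 0.6
```

```bash
python3 -c "
from h import *
s=rep(2); print(s['finger_force'])"
```

```text
t 36.35 rho dir head z Fn Ft Fz tilt roll
 [ 2.6247e+02  2.5330e+01  2.5030e+01  3.5040e+01 -8.5000e-01  2.4000e-01
 -3.2000e-01  1.5010e+01  2.0000e-02] 
 sd [0.03 0.   0.   0.01 0.62 0.33 0.71 0.   0.01]
rail t -0.545 q [ 66.2  47.8 -57.9 110.9  49.6  37.7  98.1]
0.5045749126611554
```

Request:
jog_arm --series '[[[-0.001,-0.115,0.0003],[-0.0647,0,-0.2415]],[[-0.001,-0.2298,0.0003],[-0.1294,0,-0.483]],[[-0.001,-0.2298,0.0003],[-0.1294,0,-0.483]],[[-0.001,-0.2298,0.0003],[-0.1294,0,-0.483]],[[-0.001,-0.2298,0.0003],[-0.1294,0,-0.483]],[[-0.001,-0.2298,0.0003],[-0.1294,0,-0.483]],[[-0.001,-0.2298,0.0003],[-0.1294,0,-0.483]],[[-0.001,-0.115,0.0003],[-0.0647,0,-0.2415]],[[0,0,0],[0,0,0]]]'

```text
time_s: 37.25
tool_pos: [0.5536, -0.2504, 0.035]
eef_rot: [[-0.848, -0.478, 0.228], [-0.461, 0.879, 0.124], [-0.259, -0.0, -0.966]]
wrist_force: [-0.2, -0.4, 0.1]
finger_gap: -0.0001
finger_force: 0.3
```

```bash
python3 -c "
from h import *
s=rep(2); print(s['finger_force'])"
```

```text
t 37.35 rho dir head z Fn Ft Fz tilt roll
 [ 2.6245e+02  2.8820e+01  2.8530e+01  3.5060e+01 -5.1000e-01  4.4000e-01
 -0.0000e+00  1.5020e+01  2.0000e-02] 
 sd [0.02 0.01 0.   0.02 0.11 0.4  0.11 0.   0.  ]
rail t -0.606 q [ 67.6  50.  -59.3 108.3  49.1  40.4 104.1]
0.2808258073673642
```

Contact held right to the square end. Now I'll take the hand away, out and up.

Request:
jog_arm --series '[[[0.29,0,-0.078],[0,0,0]],[[0.77,0,-0.207],[0,0,0]],[[0.97,0,-0.26],[0,0,0]],[[0.97,0,-0.26],[0,0,0]],[[-0.39,0,-1.45],[0,0,0]],[[-0.52,0,-1.93],[0,0,0]],[[-0.52,0,-1.93],[0,0,0]],[[-0.52,0,-1.93],[0,0,0]],[[-0.52,0,-1.93],[0,0,0]],[[-0.52,0,-1.93],[0,0,0]],[[-0.52,0,-1.93],[0,0,0]],[[-0.52,0,-1.93],[0,0,0]],[[0,0,0],[0,0,0]],[[0,0,0],[0,0,0]]]'

```text
time_s: 38.75
tool_pos: [0.5262, -0.265, 0.1906]
eef_rot: [[-0.848, -0.478, 0.228], [-0.462, 0.878, 0.123], [-0.259, -0.001, -0.966]]
wrist_force: [-0.6, 0.6, -1.0]
finger_gap: 0.0002
finger_force: 0.0
```

```bash
python3 -c "
from h import *
moved(310,450,185,290); moved(); moved(); moved(310,350,190,230)
i=arm.capture('scene'); a=cv2.imread('pics/scene0.png')[:,:,::-1]
cv2.imwrite('pics/fin.png',np.hstack([a[170:320,270:480],i[170:320,270:480]])[:,:,::-1]); rep(0)"
python3 - <<'E'
import cv2
a=cv2.imread('pics/fin.png');cv2.imwrite('pics/fin2.png',cv2.resize(a,(798,285)))
E
```

```text
rail shift px [ 0.   -0.02]
rail shift px [-0.01 -0.  ]
rail shift px [-0.01  0.04]
rail shift px [ 0.07 -0.03]
t 39.4 rho dir head z Fn Ft Fz tilt roll
 [ 2.9330e+02  2.8720e+01  2.8560e+01  1.8991e+02 -2.5000e-01 -5.8000e-01
  6.5000e-01  1.5000e+01 -0.0000e+00] 
 sd [0. 0. 0. 0. 0. 0. 0. 0. 0.]
rail t -0.604 q [ 79.2  40.7 -73.4 104.2  35.8  54.6 113.9]
```

View pics/fin2.png

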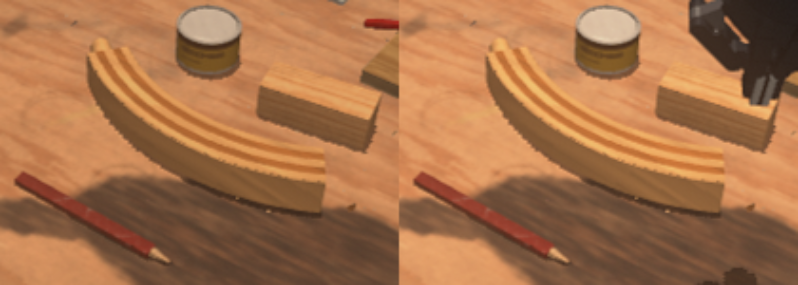

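The rail, pencil, block and tin sit where they did before (shift under 0.1 px), and the hand is clear.

```bash
python3 -c "
from workcell import arm
print(arm.job_done())"
```

```text
the job is handed in; nothing more can be done
None
```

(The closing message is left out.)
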